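# Hang the windowed chair-back pattern on its hook

## Task

Three plywood chair-back patterns stand upright in slotted blocks on the bench. Take the tall one with the single large open window and hang it upright on the J-hook of the hook stand, so that the hook passes through the window and the top rail rests down in the hook's throat, between the upturned tip and the post. Leave the other two patterns where they stand.

Things in the scene. Friction and masses are not known exactly. Their poses are not given: they have to be found in the camera images.
- frame: Pattern to hang: plywood frame 160 mm tall, 130 wide, 18 thick, one open window; tallest of the three. Origin: centre of underside, 6 mm above the bench; z up, x through thickness, y along width; faces alike. Bottom rail z 0-40, window 40-105 (80 wide), top rail 105-160: grip its upper 30 mm. Stands loose in a 22 mm wide, 22 deep slot of a fixed block (140 wide, 64 deep, 28 high).
- hook_seat (a point): Middle of the J-hook's throat, on its flat steel strap (40 mm wide, 6 thick), 150 mm above the bench; the top rail rests here. x points level from the upturned tip to the post: come in from -x, moving along +x; z up. Tip (x -30 to -24 mm) and 30 mm square post (x 24 to 54) rise 14 mm above the strap. Fixed stand, rigid; base 170 x 120 mm, 15 high.
- slatted: Bystander pattern, not to be moved: 125 mm tall, 130 mm wide, 18 mm thick plywood frame whose opening is barred by three upright slats; stands in a foot block like the other two. Origin: centre of its underside; x through its thickness, z up.
- panel: Bystander pattern, not to be moved: 125 mm tall, 130 mm wide, 18 mm thick solid plywood board with a stepped top and no window; stands in a foot block like the other two. Origin: centre of its underside; x through its thickness, z up.

How it is judged:
By the outcome, as a careful person would: the job done as asked, in the order asked, and still so for the second after the job is handed in, with the robot touching nothing.
It also fails if it takes over 42 s, if anything falls off the work surface, if the arm or the gripper's body presses on something with over 40 N, if the wrist force passes 120 N, or if a joint passes its speed limit or range.

## Robot

A 6-joint arm with a two-finger parallel gripper is mounted at the origin on the work surface. World frame = base frame: x ahead of the robot, y to its left, z up, the work surface at z = 0. Lengths are in mm, angles in degrees, forces in N, time in s.
With the tool pointing down it reaches from about 300 to 850 mm from the base axis. Payload 4.2 kg.
Tool frame: the origin (TCP) lies at the very end of the fingers, on their centre line; the grasp point (between the pads) lies 19 mm behind it (hold_point_z is the z of the grasp point in the tool frame, in mm); z points along the fingers, y is the direction in which the jaws open and shut (so a half turn about z gives the same grasp; the last joint's range is limited). The gripper opens to 91 mm and grips with 3 to 60 N. Pads are 32 mm wide; open, the fingers measure 118 mm over their backs; the gripper's body (76 mm by 178 mm) begins 60 mm behind the grasp point.
Start: joints at [-73.51, 18.312, 89.639, -0, 72.044, -1.146], TCP at [174.207, -547.992, 213.976] pointing down, gripper open.
Joint ranges: [-177.97, 177.97], [-48.28, 115.42], [12.27, 149.76], [-77.06, 257.06], [2.81, 150.46], [-146.56, 146.56]. Speed limits (degrees/s): [147.25, 147.25, 180, 180, 180, 180].

## Interface

Orientations are given as [roll, pitch, yaw] about the fixed x, y, z axes, in that order (R = Rz(yaw) Ry(pitch) Rx(roll)).
In Python, from workcell import state, grab_frame, job_done, hold_point_z gives the robot as it stands. The module is installed in compiled form; this text tells all that it offers.
- The arm moves only by the shell command python3 -m creep 'ROWS' [FORCE]. ROWS is JSON, a list of rows, each a list of 7 numbers: the closure, from 0 (fully open) to 1 (shut), then the shift along the tool's x, y, z in mm, then the turn, a rotation vector about the tool's x, y, z in degrees. A call has 1 to 5 rows; each row shifts and turns the commanded pose from where the row before left it, along the tool's axes as they then stand; what a row does not reach is not made up. A row lasts 1/8 s, in which the tool goes at most 62.5 mm and 10.7 degrees, less where a joint would pass 70% of its speed; a pose out of reach is approached as far as the arm can. A call is refused whole if a number of a shift passes 62.5 or a number of a turn 10.7, either way. A call with a gripper value outside its range is refused whole. The fingers move at their own pace and stop on an object; FORCE is the grip in N (left out, the last holds). Time passes only in rows, so rows that do not move let the fingers close. It gives the time, the measured TCP pose, the force and the opening at its end, in the units of the state.
- state(): the state, without advancing time (a new reading comes with each control period).
- grab_frame(name): name is "side" or "top"; returns a dict with "frame" (480x640x3 uint8, red, green, blue), "fx", "fy", "cx", "cy" (pixels), "k1" (the pictures are not rectified: a ray, as slopes to the right and down, at radius r is drawn at 1 + k1 r^2 times it, then the intrinsics apply), "view" (4x4, takes a point from world to camera coordinates). Camera axes: x right, y down, z forward; pixel columns grow to the right and rows downward; lengths in mm; the calibration is good to about 2 mm. A picture is of the moment at which its call begins. There is no depth.
- job_done(): hands the job in, once; it reports no verdict.
The state is a dict: "time_s": time; "qpos": joint angles; "qvel": joint speeds; "effort": joint torques, N m; "ee_pos": TCP position; "ee_rot": TCP orientation; "force": force on the tool from outside, world axes, zero at the start; "torque": the same for the moment, N m; "gripper_width": finger opening in mm.
Only numpy, scipy, OpenCV 4.12 (cv2) and the standard library are available. Lean on these libraries where they do the work, as an engineer would, in place of code of your own. Each camera call takes 0.05 s, during which the arm holds its last target.

## Working session

There is one attempt and no reset: what is moved stays moved. The work goes in short steps, Python scripts to look and compute and a shell command to move; the robot and the scene stay as the last step left them, time stands still between calls to the robot, and variables do not carry over. Pictures are saved under pics/ and viewed, and the job is handed in when it is done.

```bash
mkdir -p pics
python3 - <<'E'
from workcell import *
import cv2,pickle
print(state(), hold_point_z)
for n in("side","top"):
    d=grab_frame(n); pickle.dump(d,open(n+"0.pkl","wb"))
    cv2.imwrite(f"pics/{n}0.png",d["frame"][:,:,::-1]); print({k:v for k,v in d.items() if k!="frame"})
E
```

```text
{'time_s': 0.0, 'qpos': array([-7.35108059e+01,  1.83506096e+01,  8.97060342e+01, -9.77617474e-05,
        7.20430048e+01, -1.14515095e+00]), 'qvel': array([-0.01823598, -0.11815713, -0.06730903, -0.05134   ,  0.03475157,
        0.02478465]), 'effort': array([ 2.07886544e-03, -4.12458801e+01, -2.31972009e+01,  7.30533572e-02,
        4.55062289e-02, -1.32514192e-04]), 'ee_pos': array([ 174.05687355, -547.4987227 ,  213.13313513]), 'ee_rot': array([-1.79900369e+02, -1.89857958e-03,  1.76343736e+01]), 'force': array([ 0.08993992, -0.10154849, -0.08082148]), 'torque': array([ 0.02610899, -0.05888727,  0.02050064]), 'gripper_width': 91.15869712298313} -18.8
{'fx': 492.2384066411175, 'fy': 492.2384066411175, 'cx': 318.3607758187396, 'cy': 242.9057462513069, 'k1': -0.031459862977743565, 'view': array([[-9.73919314e-01, -2.26889298e-01, -1.55413465e-03,
         4.97959252e+02],
       [-1.42575592e-01,  6.17303481e-01, -7.73698012e-01,
         1.88200570e+02],
       [ 1.76503172e-01, -7.53297855e-01, -6.33552659e-01,
         9.01344029e+02],
       [ 0.00000000e+00,  0.00000000e+00,  0.00000000e+00,
         1.00000000e+00]])}
{'fx': 565.5848887378767, 'fy': 565.5848887378767, 'cx': 306.74907696788955, 'cy': 238.97735520633478, 'k1': -0.13458466454709875, 'view': array([[ 2.27413429e-02, -9.99722261e-01,  6.18328152e-03,
        -9.77106797e+00],
       [-9.82244352e-01, -2.34949693e-02, -1.86129040e-01,
         5.57747263e+02],
       [ 1.86222621e-01, -1.84066902e-03, -9.82505851e-01,
         1.14634957e+03],
       [ 0.00000000e+00,  0.00000000e+00,  0.00000000e+00,
         1.00000000e+00]])}
```

View pics/side0.png

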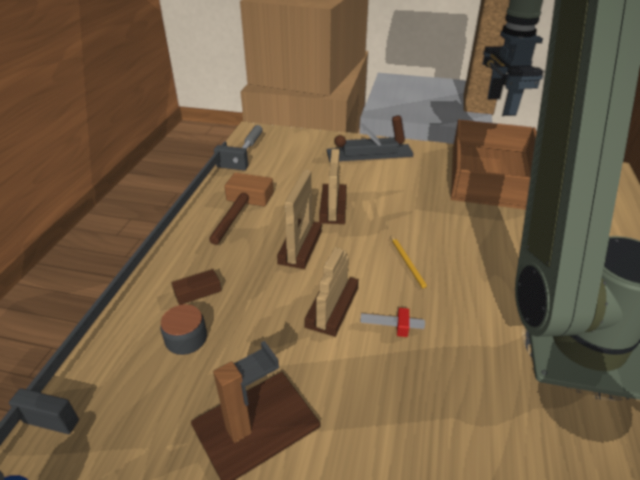

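View pics/top0.png

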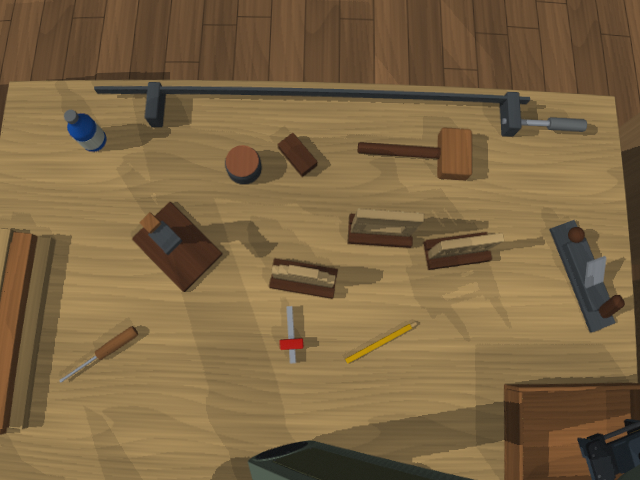

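```bash
cat > h.py <<'E'
import numpy as np,cv2,pickle
def crop(d,x0,y0,x1,y1,s,name):
    im=d["frame"][y0:y1,x0:x1,::-1]
    im=cv2.resize(im,None,fx=s,fy=s,interpolation=cv2.INTER_CUBIC)
    for x in range((x0+9)//10*10,x1,10):
        cv2.line(im,((x-x0)*s,0),((x-x0)*s,6 if x%50 else 14),(0,0,255),1)
        if x%20==0: cv2.putText(im,str(x),((x-x0)*s,24),0,.35,(0,0,255),1)
    for y in range((y0+9)//10*10,y1,10):
        cv2.line(im,(0,(y-y0)*s),(6,(y-y0)*s),(0,0,255),1)
        if y%20==0: cv2.putText(im,str(y),(8,(y-y0)*s+4),0,.35,(0,0,255),1)
    cv2.imwrite("pics/"+name,im)
def proj(d,P):
    P=np.atleast_2d(P).astype(float); c=P@d["view"][:3,:3].T+d["view"][:3,3]
    s=c[:,:2]/c[:,2:]; r2=(s**2).sum(1,keepdims=True); s=s*(1+d["k1"]*r2)
    return s*[d["fx"],d["fy"]]+[d["cx"],d["cy"]]
def ray(d,uv):
    K=np.array([[d["fx"],0,d["cx"]],[0,d["fy"],d["cy"]],[0,0,1]])
    s=cv2.undistortPoints(np.array(uv,float).reshape(-1,1,2),K,np.array([d["k1"],0,0,0]))[:,0]
    R=d["view"][:3,:3]; return -R.T@d["view"][:3,3], np.c_[s,np.ones(len(s))]@R
def atz(d,uv,z):
    o,v=ray(d,uv); return o+v*((z-o[2])/v[:,2])[:,None]
def load(n): return pickle.load(open(n+".pkl","rb"))
E
python3 - <<'E'
from h import *
s=load("side0");t=load("top0")
crop(s,270,140,370,340,3,"a.png");crop(t,260,195,510,305,3,"b.png")
crop(s,180,330,330,480,4,"c.png");crop(t,125,190,235,300,5,"d.png")
E
```

```text
(no output)
```

View pics/a.png

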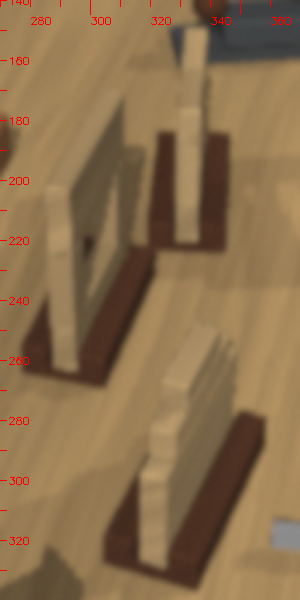

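View pics/b.png

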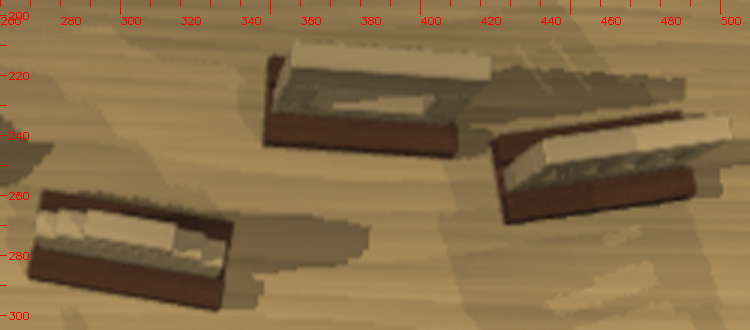

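View pics/c.png

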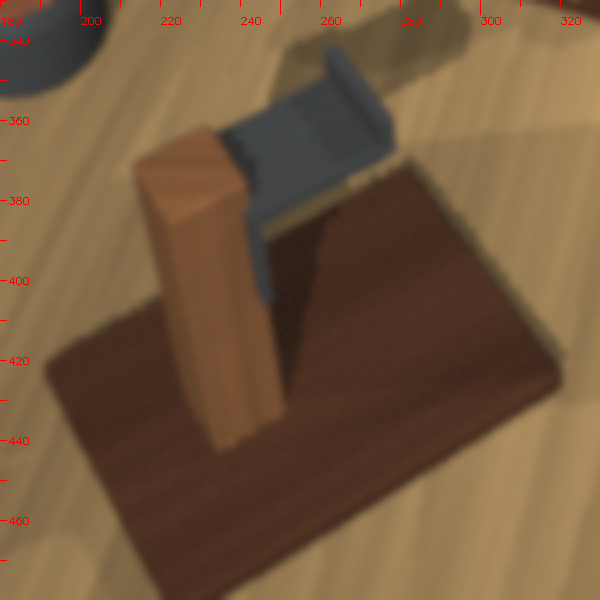

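View pics/d.png

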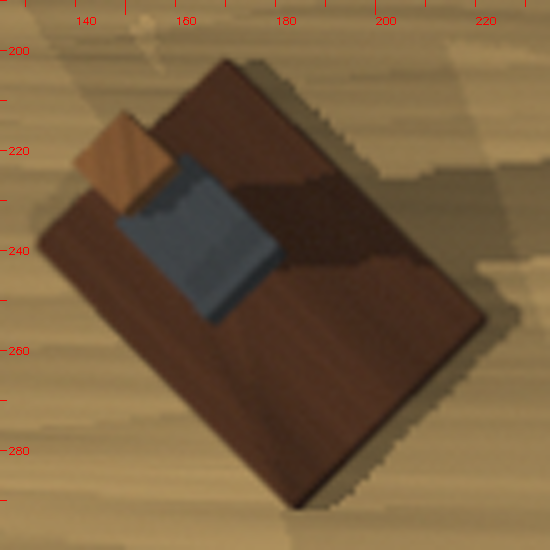

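```bash
cat > fit.py <<'E'
from h import *
from scipy.optimize import least_squares
s=load("side0");t=load("top0")
def fit(obs,z0,x0):
    f=lambda p:np.concatenate([(proj(d,[[p[0]+np.cos(p[2])*a-np.sin(p[2])*b,p[1]+np.sin(p[2])*a+np.cos(p[2])*b,z0+c] for a,b,c in L])-U).ravel() for d,L,U in obs])
    r=least_squares(f,x0,loss="soft_l1"); return r.x,r.fun.reshape(-1,2)
E
python3 - <<'E'
from fit import *
F=[(359,208.3),(423.7,214),(423,221.7),(356.7,217.3)]
print(atz(t,F,166).round(1))
P=[(150.2,212),(160.2,222),(149.4,232.8),(139.8,222.2)]
print(atz(t,P,164).round(1)); print(atz(t,[(181.8,241.2),(167.8,255)],164).round(1))
S=[(214,373),(232.5,361.3),(242,375.5),(223,386.3)]
print(atz(s,S,164).round(1)); print(atz(s,[(263.5,341),(278.3,359.5)],164).round(1))
B=[(170,202),(222,254),(184.5,291.5),(132.6,238.8)]
print(atz(t,B,15).round(1))
E
```

```text
[[ 599.2  -96.5  166. ]
 [ 591.2 -222.9  166. ]
 [ 575.8 -221.3  166. ]
 [ 581.2  -92.1  166. ]]
[[583.  310.5 164. ]
 [563.4 289.1 164. ]
 [541.6 308.9 164. ]
 [562.2 329.6 164. ]]
[[526.6 244.1 164. ]
 [499.  269.6 164. ]]
[[581.  318.5 164. ]
 [563.6 294.6 164. ]
 [542.9 313.6 164. ]
 [561.5 335.4 164. ]]
[[533.1 251.  164. ]
 [503.1 277.3 164. ]]
[[641.5 310.   15. ]
 [527.2 187.2  15. ]
 [443.  264.8  15. ]
 [556.1 388.2  15. ]]
```

Run:
```python
from fit import *
print("frame side",atz(s,[(286,202.3),(292.7,203.3),(311,171.7)],166).round(1))
Lf=[(9,65,160),(9,-65,160),(-9,-65,160),(-9,65,160)]
F=[(359,208.3),(423.7,214),(423,221.7),(356.7,217.3)]
ot=(t,Lf,F); os_=(s,[(9,65,160),(-9,65,160),(-9,-65,160)],[(286,202.3),(292.7,203.3),(311,171.7)])
for o in ([ot],[os_],[ot,os_]):
    x,r=fit(o,6,[587,-158,0]); print(x[:2].round(1),np.degrees(x[2]).round(2)); print(r.round(1).tolist())
# hook; yaw guess
a=np.arctan2(309-257,563-513)
Lh=[(54,-15,14),(24,-15,14),(24,15,14),(54,15,14),(-30,-20,14),(-30,20,14)]
T=[(150.2,212),(160.2,222),(149.4,232.8),(139.8,222.2),(181.8,241.2),(167.8,255)]
S=[(232.5,361.3),(242,375.5)]
ot=(t,Lh,T); os_=(s,[(54,-15,14),(24,-15,14),(24,15,14),(54,15,14),(-30,-20,14),(-30,20,14)],[(232.5,361.3),(242,375.5),(223,386.3),(214,373),(263.5,341),(278.3,359.5)])
for o in ([ot],[os_],[ot,os_]):
    x,r=fit(o,150,[535,280,a]); print(x[:2].round(1),np.degrees(x[2]).round(2)); print(r.round(1).tolist())
# base
B=[(170,202),(222,254),(184.5,291.5),(132.6,238.8)]; b=atz(t,B,15)
print("base yaw",np.degrees(np.arctan2(*(b[0]-b[1])[1::-1])),np.degrees(np.arctan2(*(b[3]-b[2])[1::-1])),b.mean(0))
```

```text
frame side [[ 597.   -88.4  166. ]
 [ 583.2  -88.   166. ]
 [ 576.6 -211.6  166. ]]
[ 586.8 -157.9] -3.1
[[-1.5, -0.1], [0.2, -0.5], [0.5, 0.8], [0.2, -0.1]]
[ 588.3 -151.9] -1.65
[[-1.2, 0.2], [0.8, 0.5], [0.2, -1.2]]
[ 587.4 -156.9] -2.7
[[-2.1, -0.1], [-0.4, -1.1], [0.1, 0.2], [-0.3, -0.1], [-0.6, -1.3], [1.4, -0.9], [1.6, -2.2]]
[535.1 280.4] 46.68
[[0.5, -0.0], [0.7, 0.5], [0.3, 0.5], [-0.2, 0.5], [-0.3, -1.3], [-1.3, -0.5]]
[540. 283.] 34.93
[[-21.8, 0.1], [-10.0, -20.6], [14.5, -14.8], [1.6, 5.5], [4.5, -0.1], [-1.6, 2.7]]
[535.4 282.6] 43.31
[[1.0, -1.0], [0.5, 0.2], [-0.5, -0.5], [-0.4, -1.1], [-1.7, -0.4], [-3.5, -0.5], [-18.4, 5.3], [-7.5, -17.9], [20.2, -13.0], [8.3, 9.8], [4.6, -1.2], [2.5, -0.0]]
base yaw 47.03703160350122 47.5109319165944 [541.95693474 287.53666657  15.        ]
```

Run:
```python
from fit import *
Lh=[(54,-15,14),(24,-15,14),(24,15,14),(54,15,14),(-30,-20,14),(-30,20,14)]
T=[(150.2,212),(160.2,222),(149.4,232.8),(139.8,222.2),(181.8,241.2),(167.8,255)]
S=[(214,373),(232.5,361.3),(242,375.5),(223,386.3),(263.5,341),(278.3,359.5)]
for o in ([(t,Lh,T)],[(s,Lh,S)],[(t,Lh,T),(s,Lh,S)]):
    x,r=fit(o,150,[535,280,.8]); print(x[:2].round(1),np.degrees(x[2]).round(2)); print(r.round(1).tolist())
# overlays
h=x
for d,n,box in((t,"ot.png",(125,190,235,300)),(s,"os.png",(180,330,330,480))):
    im=d["frame"];
```

```text
[535.1 280.4] 46.68
[[0.5, -0.0], [0.7, 0.5], [0.3, 0.5], [-0.2, 0.5], [-0.3, -1.3], [-1.3, -0.5]]
[537.3 286.2] 49.33
[[-1.6, -1.1], [-0.4, -0.1], [0.9, 0.5], [-0.1, 1.0], [0.3, -0.3], [0.6, -0.4]]
[536.7 284.5] 47.98
[[-2.0, -0.5], [-1.6, -0.2], [-1.8, -0.1], [-2.6, 0.2], [-2.3, -2.5], [-3.0, -1.5], [-0.9, -2.7], [0.4, -1.3], [1.3, -0.6], [0.1, -0.5], [1.5, -0.9], [1.3, -0.8]]
```

```bash
python3 -m creep '[[0,30,-14,0,0,0,0],[0,52,-25,0,0,0,0],[0,52,-25,0,0,0,0],[0,52,-25,0,0,0,0],[0,52,-25,0,0,0,0]]'; python3 -m creep '[[0,52,-25,0,0,0,0],[0,52,-25,0,0,0,0],[0,52,-25,0,0,0,0],[0,52,-25,0,0,0,0],[0,37,-18,0,0,0,0]]'
```

```text
time_s: 0.72
ee_pos: [367.5, -365.7, 213.7]
ee_rot: [-180.0, 0.0, 17.6]
force: [0.8, 0.0, -0.4]
gripper_width: 91.1
time_s: 1.35
ee_pos: [565.5, -178.5, 213.4]
ee_rot: [-180.0, 0.0, 17.7]
force: [-0.1, 0.4, 0.8]
gripper_width: 91.1
```

```bash
python3 -m creep '[[0,0,0,0,0,0,-10],[0,0,0,0,0,0,-10],[0,0,0,0,0,0,-10],[0,0,0,0,0,0,-10],[0,0,0,0,0,0,-10]]'; python3 -m creep '[[0,0,0,0,0,0,-10],[0,0,0,0,0,0,-9.7],[0,0,0,0,0,0,0],[0,0,0,0,0,0,0]]'
```

```text
time_s: 1.98
ee_pos: [563.9, -180.4, 213.4]
ee_rot: [-179.9, 0.0, 68.0]
force: [-0.6, 0.1, 0.1]
gripper_width: 91.4
time_s: 2.48
ee_pos: [564.1, -180.5, 213.7]
ee_rot: [-180.0, -0.0, 87.2]
force: [-0.1, -0.4, -1.0]
gripper_width: 90.9
```

```bash
cat > snap.py <<'E'
import sys,pickle
from workcell import *
from h import *
tag=sys.argv[1]
for n in("side","top"):
    d=grab_frame(n); pickle.dump(d,open(n+tag+".pkl","wb")); st=state()
    cv2.imwrite(f"pics/{n}{tag}.png",d["frame"][:,:,::-1])
    print(n,st["ee_pos"].round(1),st["ee_rot"].round(2),proj(d,st["ee_pos"]).round(1))
E
python3 snap.py 1
python3 - <<'E'
from h import *
crop(load("top1"),330,170,470,280,5,"t1.png");crop(load("side1"),230,100,380,290,3,"s1.png")
E
```

```text
side [ 564.1 -180.5  213.8] [-179.98   -0.     87.23] [[313.  159.9]]
top [ 564.2 -180.5  213.8] [-179.99    0.     87.25] [[406.7 221.7]]
```

View pics/t1.png

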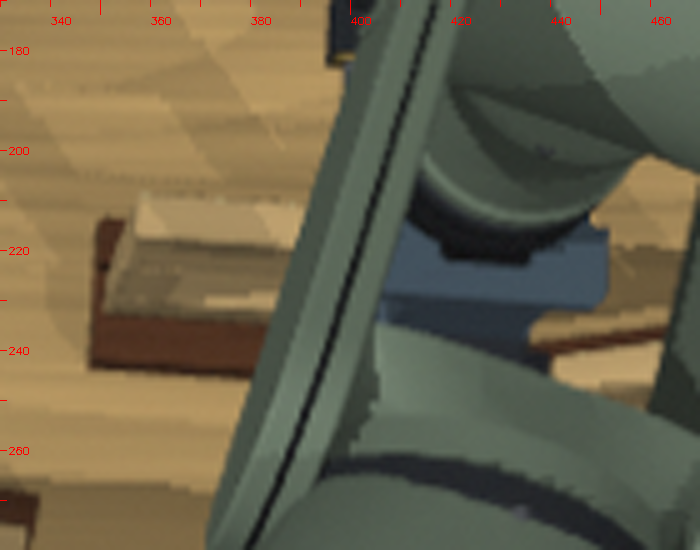

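View pics/s1.png

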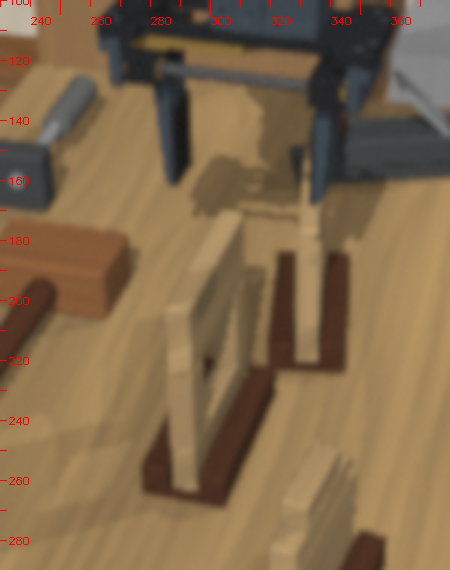

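```bash
python3 -m creep '[[0,12,11,0,0,0,0],[0,12,11,0,0,0,0],[0,0,0,0,0,0,0],[0,0,0,0,0,0,0]]'; python3 snap.py 2
python3 - <<'E'
from h import *
crop(load("side2"),230,100,380,290,3,"s2.png")
E
```

```text
time_s: 3.08
ee_pos: [587.4, -157.3, 213.8]
ee_rot: [-180.0, 0.0, 87.4]
force: [-0.8, 0.6, -0.2]
gripper_width: 91.4
side [ 587.2 -157.6  213.8] [-1.7998e+02  1.0000e-02  8.7350e+01] [[299.2 164.2]]
top [ 587.1 -157.7  213.9] [-1.7998e+02  1.0000e-02  8.7330e+01] [[394.3 209.3]]
```

View pics/s2.png

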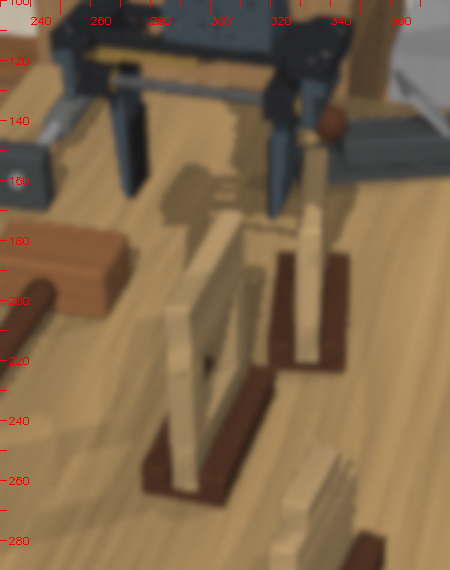

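```bash
python3 -m creep '[[0,0,0,25,0,0,0],[0,0,0,20,0,0,0],[0,0,0,0,0,0,0]]'; python3 snap.py 3
python3 - <<'E'
from h import *
crop(load("side3"),230,100,380,290,3,"s3.png")
E
```

```text
time_s: 3.55
ee_pos: [586.0, -157.6, 167.6]
ee_rot: [-179.8, -0.0, 87.3]
force: [0.2, -0.4, -0.2]
gripper_width: 90.9
side [ 587.  -157.8  168.8] [-179.95   -0.     87.31] [[299.9 183.1]]
top [ 587.6 -157.9  169.6] [1.7995e+02 2.0000e-02 8.7310e+01] [[390.9 214.5]]
```

View pics/s3.png

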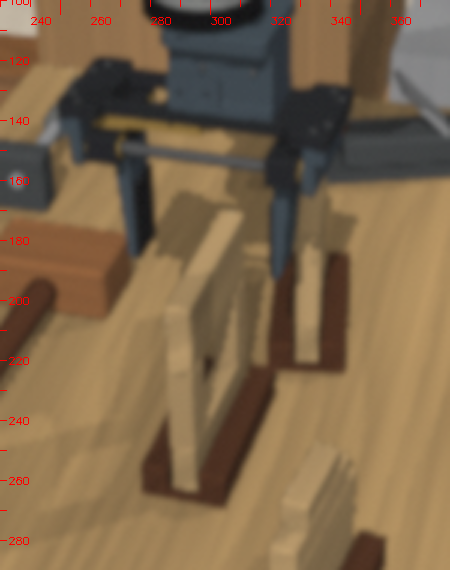

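```bash
python3 -m creep '[[0,0,0,18,0,0,0],[0,0,0,17,0,0,0],[0,0,0,0,0,0,0],[0,0,0,0,0,0,0]]'; python3 -m creep '[[0.5,0,0,0,0,0,0],[0.7,0,0,0,0,0,0],[0.9,0,0,0,0,0,0],[1,0,0,0,0,0,0],[1,0,0,0,0,0,0]]' 35
```

```text
time_s: 4.15
ee_pos: [587.8, -157.8, 134.5]
ee_rot: [179.9, 0.0, 87.3]
force: [0.5, -0.4, 0.5]
gripper_width: 91.3
time_s: 4.78
ee_pos: [587.3, -157.6, 134.0]
ee_rot: [180.0, 0.0, 87.3]
force: [0.6, 0.8, -0.5]
gripper_width: 44.1
```

```bash
python3 -m creep '[[1,0,0,0,0,0,0],[1,0,0,0,0,0,0],[1,0,0,0,0,0,0],[1,0,0,0,0,0,0],[1,0,0,0,0,0,0]]' 35
```

```text
time_s: 5.4
ee_pos: [587.6, -157.6, 133.9]
ee_rot: [180.0, 0.0, 87.3]
force: [0.6, 0.1, -1.3]
gripper_width: 17.9
```

Gripped at 17.9 mm. Raise the grip force and lift.

```bash
python3 -m creep '[[1,0,0,0,0,0,0],[1,0,0,-12,0,0,0],[1,0,0,-20,0,0,0],[1,0,0,-20,0,0,0],[1,0,0,0,0,0,0]]' 45; python3 -m creep '[[1,0,0,-30,0,0,0],[1,0,0,-35,0,0,0],[1,0,0,-30,0,0,0],[1,0,0,-10,0,0,0],[1,0,0,0,0,0,0]]'; python3 snap.py 4
python3 - <<'E'
from h import *
crop(load("side4"),230,60,380,290,3,"s4.png")
E
```

```text
time_s: 6.02
ee_pos: [587.7, -157.8, 188.0]
ee_rot: [179.9, 0.1, 87.3]
force: [-0.4, -0.4, -1.8]
gripper_width: 17.8
time_s: 6.65
ee_pos: [586.9, -157.5, 290.3]
ee_rot: [-179.9, -0.0, 87.3]
force: [-0.1, 0.4, -1.9]
gripper_width: 18.0
side [ 586.6 -157.4  289.5] [-1.7985e+02 -3.0000e-02  8.7330e+01] [[298.5 129.7]]
top [ 586.5 -157.4  289.1] [-1.798e+02 -4.000e-02  8.733e+01] [[401.  199.3]]
```

View pics/s4.png

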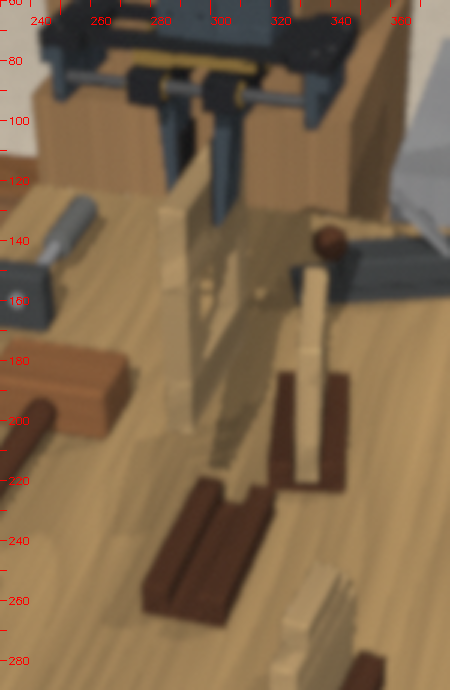

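```bash
python3 -m creep '[[1,20,-8,0,0,0,0],[1,38,-16,0,0,0,0],[1,38,-16,0,0,0,0],[1,38,-16,0,0,0,0],[1,38,-16,0,0,0,0]]'; python3 -m creep '[[1,38,-16,0,0,0,0],[1,38,-16,0,0,0,0],[1,38,-16,0,0,0,0],[1,38,-16,0,0,0,0],[1,20,-8,0,0,0,0]]';python3 -m creep '[[1,0,0,0,0,0,-5],[1,0,0,0,0,0,-9],[1,0,0,0,0,0,-9],[1,0,0,0,0,0,-9],[1,0,0,0,0,0,-9]]';python3 -m creep '[[1,0,0,0,0,0,-6],[1,0,0,0,0,0,-3.2],[1,0,0,0,0,0,0],[1,0,0,0,0,0,0]]'
```

```text
time_s: 7.38
ee_pos: [521.6, 19.8, 290.2]
ee_rot: [-179.9, -0.0, 87.4]
force: [0.4, 0.6, -2.0]
gripper_width: 17.8
time_s: 8.0
ee_pos: [457.1, 194.9, 290.2]
ee_rot: [-179.9, -0.0, 87.5]
force: [0.3, 1.0, -2.6]
gripper_width: 17.5
time_s: 8.62
ee_pos: [457.9, 193.2, 290.1]
ee_rot: [-179.9, -0.1, 128.7]
force: [-1.6, 0.7, -0.9]
gripper_width: 17.9
time_s: 9.12
ee_pos: [458.7, 193.0, 290.6]
ee_rot: [-180.0, -0.0, 137.5]
force: [0.1, -0.3, -1.6]
gripper_width: 18.0
```

```bash
python3 -m creep '[[1,0,0,15,0,0,0],[1,0,0,28,0,0,0],[1,0,0,28,0,0,0],[1,0,0,15,0,0,0],[1,0,0,0,0,0,0]]'; python3 -m creep '[[1,0,0,0,0,0,0],[1,0,0,0,0,0,0]]'; python3 snap.py 5
python3 - <<'E'
from h import *
crop(load("side5"),170,230,370,430,3,"s5.png"); crop(load("top5"),100,180,280,320,4,"t5.png")
E
```

```text
time_s: 9.75
ee_pos: [458.7, 192.4, 203.7]
ee_rot: [-179.9, -0.1, 137.5]
force: [0.6, -1.5, -1.3]
gripper_width: 17.9
time_s: 10.0
ee_pos: [460.1, 193.0, 205.9]
ee_rot: [179.9, 0.1, 137.5]
force: [0.6, 0.6, -1.9]
gripper_width: 17.8
side [460.  192.9 205.8] [1.7990e+02 5.0000e-02 1.3753e+02] [[322.4 300.3]]
top [459.9 192.9 205.7] [1.7992e+02 4.0000e-02 1.3753e+02] [[202.4 273.5]]
```

View pics/s5.png

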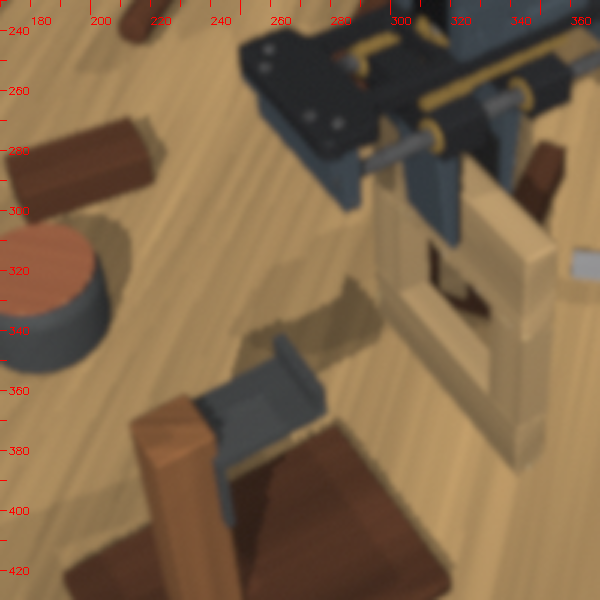

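View pics/t5.png

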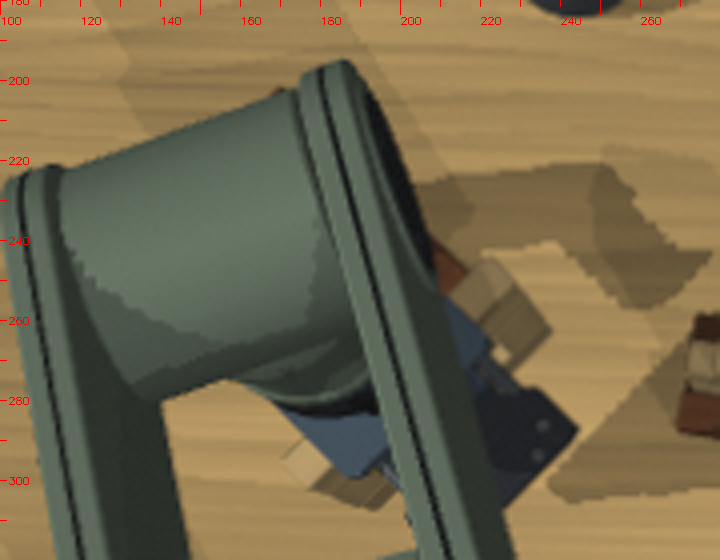

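Run:
```python
from fit import *
s5=load("side5")
a=np.radians(47.5); c,sn=np.cos(a),np.sin(a)
def W(p,L): return [[p[0]+c*x-sn*y,p[1]+sn*x+c*y,z] for x,y,z in L]
L=[(-9,-65,238),(9,-65,238),(-9,65,238),(9,65,238),(9,-65,78),(-9,-65,78),(9,-40,118),(9,40,118),(9,40,183),(9,-40,183)]
L=[(x,y,z) for x,y,z in L]
print(proj(s5,W((460,193),L)).round(1).tolist())
L2=[(x,-y,z) for x,y,z in L]
print(proj(s5,W((460,193),L2)).round(1).tolist())
```

```text
[[302.6, 256.7], [292.3, 261.2], [356.2, 309.9], [345.3, 315.6], [295.7, 332.7], [304.6, 328.0], [303.3, 326.2], [332.5, 359.9], [333.3, 331.3], [302.4, 297.6]]
[[356.2, 309.9], [345.3, 315.6], [302.6, 256.7], [292.3, 261.2], [341.7, 387.5], [351.2, 381.7], [332.5, 359.9], [303.3, 326.2], [302.4, 297.6], [333.3, 331.3]]
```

```bash
python3 -m creep '[[1,5,10,0,0,0,0],[1,0,25,0,0,0,0],[1,0,25,0,0,0,0],[1,0,25,0,0,0,0],[1,0,20,0,0,0,0]]'; python3 -m creep '[[1,0,12,0,0,0,0],[1,0,3,0,0,0,0],[1,0,0,0,0,0,0],[1,0,0,0,0,0,0],[1,0,0,0,0,0,0]]'; python3 snap.py 6
python3 - <<'E'
from h import *
crop(load("side6"),170,230,370,430,3,"s6.png"); crop(load("top6"),100,180,280,320,4,"t6.png")
E
```

```text
time_s: 10.72
ee_pos: [527.5, 275.2, 204.8]
ee_rot: [180.0, -0.0, 137.6]
force: [0.1, 0.4, -1.2]
gripper_width: 17.8
time_s: 11.35
ee_pos: [536.6, 284.2, 205.2]
ee_rot: [180.0, 0.0, 137.5]
force: [-0.6, -0.5, -1.9]
gripper_width: 18.1
side [536.6 284.3 205.1] [1.8000e+02 1.0000e-02 1.3752e+02] [[250.9 339.7]]
top [536.6 284.4 205.1] [1.8000e+02 1.0000e-02 1.3752e+02] [[156.3 231.3]]
```

View pics/s6.png

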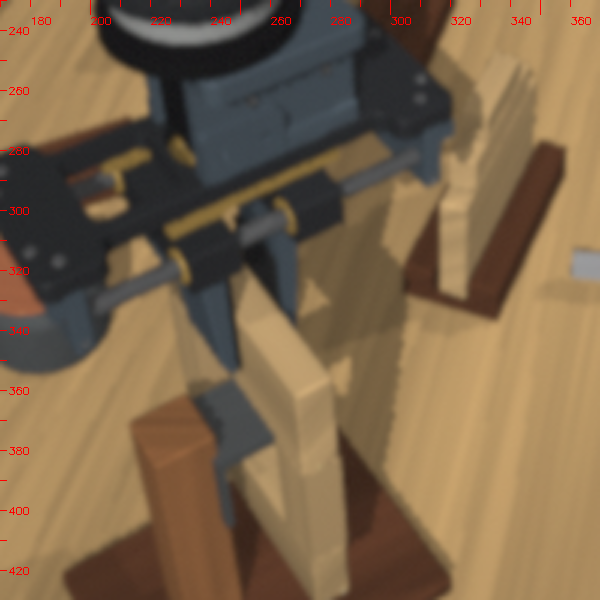

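View pics/t6.png

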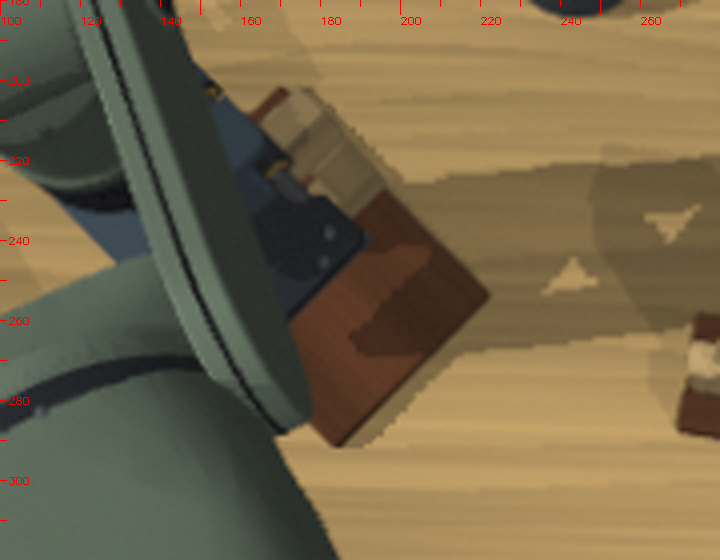

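```bash
python3 -m creep '[[1,0,0,8,0,0,0],[1,0,0,8,0,0,0],[1,0,0,6,0,0,0],[1,0,0,4,0,0,0],[1,0,0,0,0,0,0]]'; python3 -m creep '[[1,0,0,2,0,0,0],[1,0,0,0,0,0,0],[1,0,0,0,0,0,0]]'
```

```text
time_s: 12.08
ee_pos: [536.6, 284.6, 178.4]
ee_rot: [-180.0, -0.0, 137.5]
force: [0.3, 0.6, -1.7]
gripper_width: 17.6
time_s: 12.45
ee_pos: [536.9, 284.7, 177.1]
ee_rot: [180.0, 0.0, 137.5]
force: [-0.5, 0.3, -2.0]
gripper_width: 18.0
```

```bash
python3 -m creep '[[1,0,0,1.5,0,0,0],[1,0,0,0,0,0,0]]'; python3 -m creep '[[1,0,0,1.5,0,0,0],[1,0,0,0,0,0,0]]'; python3 -m creep '[[1,0,0,1,0,0,0],[1,0,0,0,0,0,0],[1,0,0,0,0,0,0]]'
```

```text
time_s: 12.7
ee_pos: [536.7, 284.6, 175.3]
ee_rot: [-180.0, -0.0, 137.5]
force: [-0.1, 0.1, -1.0]
gripper_width: 17.5
time_s: 12.95
ee_pos: [536.7, 284.6, 173.7]
ee_rot: [-180.0, -0.0, 137.5]
force: [0.1, -0.1, -0.9]
gripper_width: 17.4
time_s: 13.32
ee_pos: [536.8, 284.6, 172.9]
ee_rot: [-180.0, 0.0, 137.5]
force: [-0.1, -0.9, -1.7]
gripper_width: 17.7
```

```bash
python3 -m creep '[[1,0,0,1,0,0,0],[1,0,0,0,0,0,0]]'; python3 -m creep '[[1,0,0,0.8,0,0,0],[1,0,0,0,0,0,0],[1,0,0,0,0,0,0]]'; python3 snap.py 7
python3 - <<'E'
from h import *
crop(load("side7"),170,230,370,480,3,"s7.png")
E
```

```text
time_s: 13.58
ee_pos: [536.8, 284.6, 172.9]
ee_rot: [180.0, 0.0, 137.5]
force: [-1.7, -1.1, 5.2]
gripper_width: 18.1
time_s: 13.95
ee_pos: [536.8, 284.6, 172.8]
ee_rot: [179.9, 0.0, 137.5]
force: [-2.9, -0.4, 9.2]
gripper_width: 17.9
side [536.8 284.6 172.8] [1.7994e+02 3.0000e-02 1.3754e+02] [[252.8 355.2]]
top [536.8 284.6 172.8] [1.7994e+02 3.0000e-02 1.3754e+02] [[160.4 234.6]]
```

View pics/s7.png

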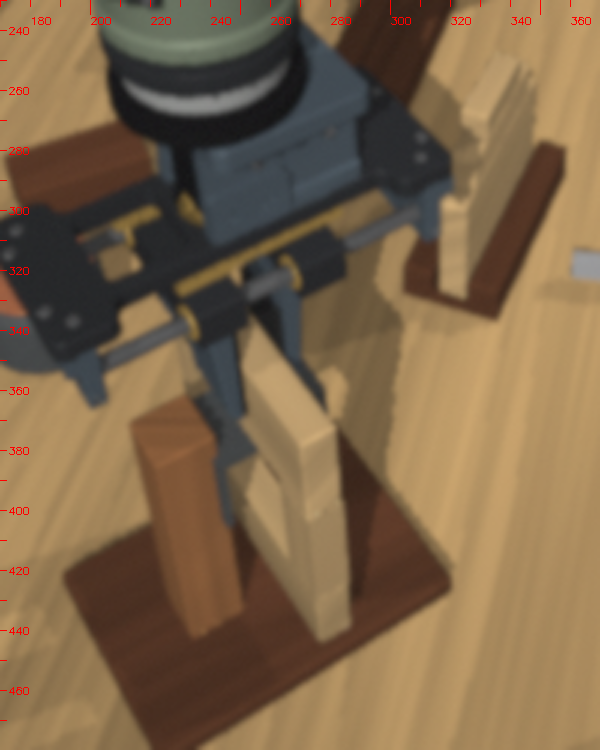

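```bash
python3 -m creep '[[1,0,0,-1,0,0,0],[0.8,0,0,0,0,0,0],[0.7,0,0,0,0,0,0],[0.6,0,0,0,0,0,0],[0.5,0,0,0,0,0,0]]' 10; python3 -m creep '[[0.5,0,0,0,0,0,0],[0.5,0,0,0,0,0,0],[0.5,0,0,0,0,0,0]]';  python3 snap.py 8
python3 - <<'E'
from h import *
crop(load("side8"),170,230,370,480,3,"s8.png")
E
```

```text
time_s: 14.68
ee_pos: [536.8, 284.6, 171.7]
ee_rot: [-180.0, -0.0, 137.5]
force: [-0.1, -0.3, 0.3]
gripper_width: 43.5
time_s: 15.05
ee_pos: [536.8, 284.6, 172.1]
ee_rot: [-180.0, 0.0, 137.5]
force: [-0.9, -0.4, -0.7]
gripper_width: 45.5
side [536.8 284.6 172.1] [-1.8000e+02  1.0000e-02  1.3753e+02] [[252.9 355.5]]
top [536.8 284.6 172.1] [-1.8000e+02  1.0000e-02  1.3754e+02] [[160.5 234.7]]
```

View pics/s8.png

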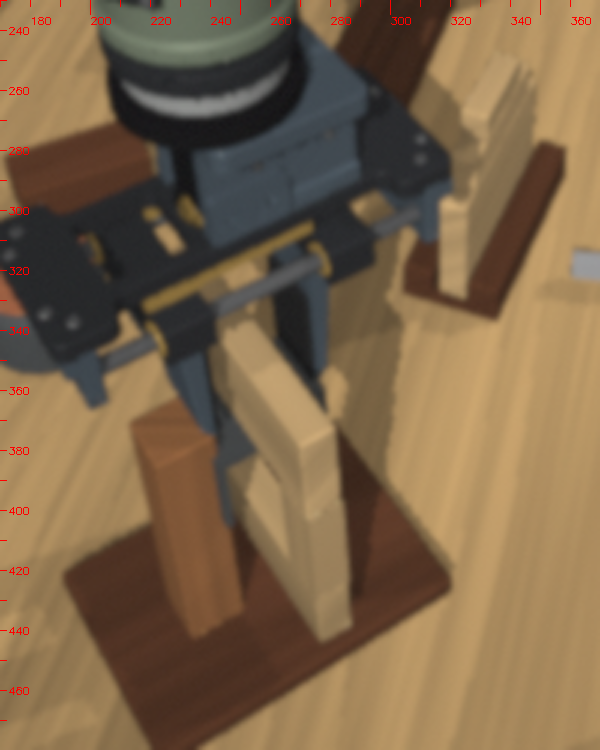

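The frame stays in place and the fingers are clear, so I retreat straight up.

```bash
python3 -m creep '[[0.5,0,0,-8,0,0,0],[0.5,0,0,-20,0,0,0],[0.5,0,0,-30,0,0,0],[0.5,0,0,-40,0,0,0],[0.5,0,0,-40,0,0,0]]'; python3 -m creep '[[0.5,0,-40,0,0,0,0],[0.5,0,-60,0,0,0,0],[0.5,0,-60,0,0,0,0],[0.5,0,-40,0,0,0,0],[0.5,0,0,0,0,0,0]]';python3 -m creep '[[0.5,-50,0,0,0,0,0],[0.5,-60,0,0,0,0,0],[0.5,-60,0,0,0,0,0],[0.5,0,0,0,0,0,0],[0.5,0,0,0,0,0,0]]';  python3 snap.py 9
python3 - <<'E'
from h import *
crop(load("side9"),170,310,330,480,4,"s9.png");crop(load("top9"),120,180,260,300,5,"t9.png")
E
```

```text
time_s: 15.78
ee_pos: [536.7, 284.6, 312.0]
ee_rot: [180.0, 0.0, 137.5]
force: [0.7, 1.1, 1.0]
gripper_width: 45.8
time_s: 16.4
ee_pos: [400.2, 135.7, 311.5]
ee_rot: [179.9, 0.1, 137.4]
force: [0.3, 0.5, 0.1]
gripper_width: 45.7
time_s: 17.02
ee_pos: [527.4, 22.9, 309.8]
ee_rot: [-180.0, -0.1, 137.5]
force: [-0.5, 0.3, -0.1]
gripper_width: 46.0
side [527.   23.3 310.1] [ 1.7999e+02 -3.0000e-02  1.3758e+02] [[305.1 172. ]]
top [526.8  23.4 310.4] [ 1.7998e+02 -1.0000e-02  1.3761e+02] [[295.1 228.1]]
```

View pics/s9.png

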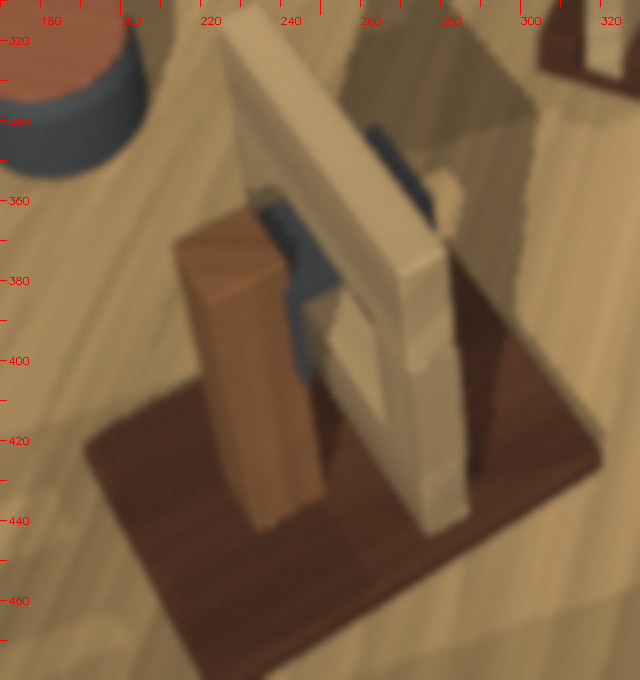

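View pics/t9.png

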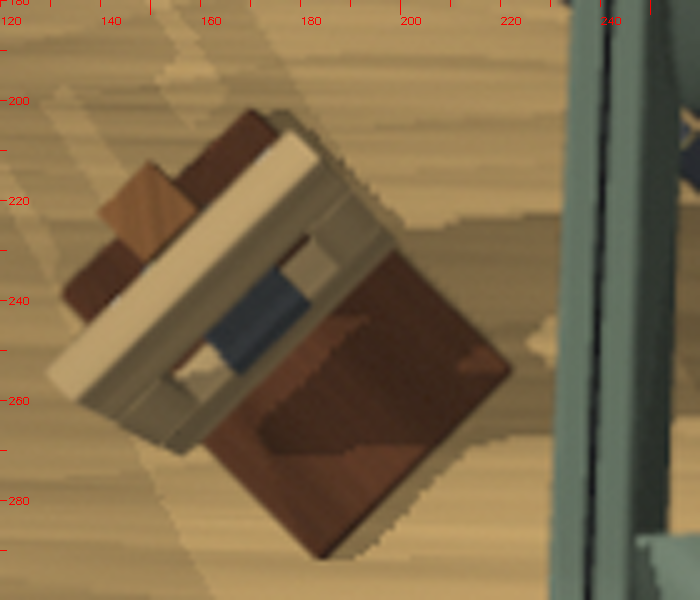

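View pics/top9.png

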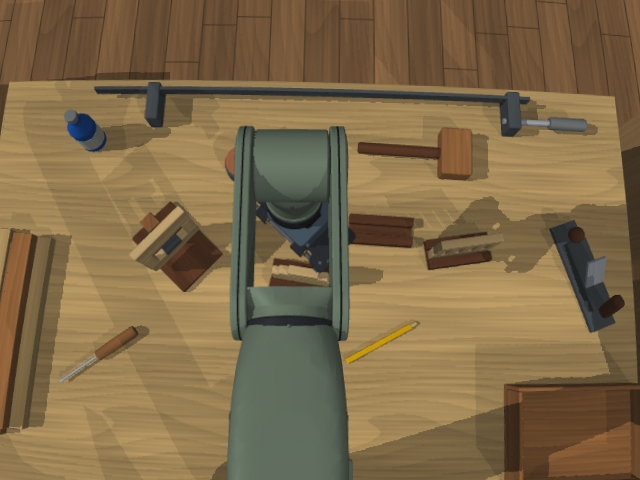

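```bash
python3 -c "
from workcell import *
print(job_done(), state()['time_s'])"
```

```text
the job is handed in; nothing more can be done
the job is handed in; nothing more can be done
```

The tall windowed pattern is hanging upright on the J-hook, and I handed the job in at about 17 s on the robot's clock. I picked it out of its block by the upper part of its top rail, passed the hook through the window, lowered the rail into the throat and released it.

- **Seating:** the rail touched down with the TCP at z = 172.8 mm, which puts its underside at the 150 mm strap height. The contact force was about 9–11 N.
- **Release:** the fingers opened without disturbing the pattern, and it held its place as the arm backed away.
- **Final pictures:** the strap goes through the window, with the rail between the upturned tip and the post. The other two patterns stand in their blocks; the panel was partly hidden by the arm in the last top view, but the side views while lowering and releasing showed it standing. The arm is well clear, at about z = 310 mm.
- **One disagreement:** the two cameras differed by about 6 mm on the hook's position. I went with the side camera, because its view of the held pattern matched the arm's own reading to within about 3 pixels.

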